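# Fit the matching hub on the keyed test shaft and zero the gauge

## Robot

A 6-joint arm with a two-finger parallel gripper is mounted at the origin on a cart in front of the work surface, level with it; the furniture and walls round the work are solid. World frame = base frame: x ahead of the robot, y to its left, z up, the work surface at z = 0. Lengths are in m, angles in rad, forces in N, time in s.
With the tool pointing down it reaches from about 0.35 to 0.775 m from the base axis. Payload 7.3 kg.
Tool frame: the origin (TCP) lies at the centre of the arm's flange, where the gripper is bolted on; the fingertips stand 178 mm ahead of it and the grasp point (between the pads) lies 159 mm ahead of it; z points along the fingers, y is the line along which they close (so a half turn about z gives the same grasp; the last joint's range is limited). The gripper opens to 92 mm and grips with 3 to 60 N. Pads are 19 mm wide; open, the fingers measure 130 mm over their backs; the gripper's body (75 mm by 190 mm) begins 47 mm behind the grasp point.
Start: joints at [-1.329, 0.342, 1.524, -0, 1.275, -0.146], TCP at [0.199, -0.486, 0.405] pointing down, gripper open.
Joint ranges: [-2.53, 2.53], [-0.77, 2.02], [0.04, 2.7], [-1, 4.14], [0.28, 2.66], [-3.11, 3.11]. Speed limits (rad/s): [2.57, 2.57, 3.14, 3.14, 3.14, 3.14].

## Interface

Orientations are given as [roll, pitch, yaw] about the fixed x, y, z axes, in that order (R = Rz(yaw) Ry(pitch) Rx(roll)).
In Python, from cell import robot, order, read_camera gives the robot as it stands (robot), with the cameras as plain functions and the job (order).
- The arm moves only by the tool drive_effector, called after "Request:" as name([rows], argument=value, ...), one row to a line, values as JSON. Schema: {"type":"object","properties":{"rows":{"type":"array","items":{"type":"object","properties":{"pos":{"type":"array","items":{"type":"number"},"minItems":3,"maxItems":3},"turn_vec":{"type":"array","items":{"type":"number"},"minItems":3,"maxItems":3}},"additionalProperties":false},"minItems":1,"maxItems":8},"jaw":{"type":"number"},"force":{"type":"number"},"only":{"type":"string"},"quiet":{"type":"boolean"},"lines":{"type":"string"}},"required":["rows"],"additionalProperties":false}. rows is a list of rows, 1 to 8 of them, each an object with the fields pos (a list: dx, dy, dz in m), turn_vec (a list: a rotation vector rx, ry, rz in rad); a field left out counts as zero; each row shifts and turns the commanded pose from where the row before left it, along the tool's axes as they then stand; what a row does not reach is not made up. A row lasts 1/12 s, in which the tool goes at most 0.0417 m and 0.125 rad, less where a joint would pass 70% of its speed; a pose out of reach is approached as far as the arm can. jaw is the finger opening in m, set as the call begins (left out keeps the last). The fingers move at their own pace and stop on an object; force is the grip in N (left out, the last holds). Time passes only in rows, so rows that do not move let the fingers close. The tool returns the time, the measured TCP pose, the force, the opening and the grip force at its end. only (a regular expression) keeps the lines of the reply that match it, lines (a string "A,B") keeps lines A to B, and quiet returns only ok. Input that does not fit is refused with a message, and nothing moves.
- robot.observe(): the state, without advancing time (a new reading comes with each control period).
- read_camera(name): name is "scene" or "top" or "wrist"; returns a dict with "image" (384x512x3 uint8, red, green, blue), "fx", "fy", "cx", "cy" (pixels), "pose" (4x4, takes a point from camera to world coordinates). Camera axes: x right, y down, z forward; pixel columns grow to the right and rows downward; lengths in m; the calibration is good to about 2 mm. A picture is of the moment at which its call begins. There is no depth.
- order.hand_in(): hands the job in; it is judged then, once.
The state is a dict: "time": time; "qpos": joint angles; "qvel": joint speeds; "joint_efforts": joint torques, N m; "tool_pos": TCP position; "tool_rot": TCP orientation; "contact_force": force on the tool from outside, world axes, zero at the start; "torque": the same for the moment, N m; "opening": finger opening in m; "grip_force": force on a finger pad.
Only numpy, scipy, OpenCV 4.12 (cv2) and the standard library are available. Lean on these libraries where they do the work, as an engineer would, in place of code of your own. Each camera call takes 0.05 s, during which the arm holds its last target. There are 200 camera calls.

## Task

Of the three loose metal hubs, choose the one whose keyways line up with the two keys of the upright test shaft, put it on the shaft and turn it until the keys let it down fully home on the disc, without forcing it. Then turn hub and shaft together until the gauge's pointer stands on the long zero mark of its dial, and let go. Leave the other two hubs, the multimeter, the side cutters, the cable gland and the loose brass nipple where they are.

Things in the scene. Friction and masses are not known exactly. Their poses are not given: they have to be found in the camera images.
- test_stand: Torque test stand: grey block 130x130 mm, 30 mm high, fixed; origin at the centre of its underside, x and y along its sides, z up. On it a white dial face (radius 60 mm) with the long zero mark towards the stand's own -x, and a turning steel disc (radius 40 mm) with a pointer, whose tip stands 57 mm from the axis. The keyed test shaft stands upright in the disc's centre.
- seat (a point): Point on the shaft's axis at the disc's top face, 39 mm above the table, where a hub's underside comes to rest; axes as the stand's. At the shaft's foot two keys 180 degrees apart, each 8 mm wide, stand out to 17 mm from the axis and reach 14 mm above the disc. The shaft is clamped in the disc at another, untold angle each time: where the keys point must be seen or felt.
- shaft_top (a point): Top of the test shaft, on its axis 46 mm above the disc (85 mm above the table); axes as the stand's, not the keys'. The shaft is 24 mm thick and plain above the keys; its last 12 mm are a tapered nose, 10 mm across at the top.
- pointer (a joint): Angle of disc, pointer and shaft in the stand, rad; 0 = pointer on the zero mark (towards the stand's -x), positive counterclockwise from above, stops at -2.6 and 2.6. Starts between 0.6 and 1.8. A friction of 0.12 N m holds it where it is left.
- hub_p: Dark metal hub, about 0.3 kg, standing on its flange; origin under its centre, z up. Flange 72 mm across, 8 mm high; above it a 60 mm boss up to 36 mm height with two flats 48 mm apart (facing the hub's +y and -y) to grip. Bore 26 mm, right through; keyways right through, 11 mm wide, out to 19 mm from the axis. This hub: two keyways a quarter turn apart, at its +x and +y.
- hub_q: Hub of the same outside, flats, bore and keyway size as hub_p, origin and axes alike. This hub: two keyways 180 degrees apart, at the hub's +x and -x.
- hub_r: Hub of the same outside, flats, bore and keyway size as hub_p, origin and axes alike. This hub: three keyways 120 degrees apart, one at the hub's +x.
- cable_gland: Bystander: small white cable gland lying on the table, 26x37x22 mm, origin under its centre.
- hex_nipple: Bystander: the loose one of two brass hexagon nipples standing on end, 27x31x44 mm, origin under its centre; it is the one nearer to the robot.
- meter: Bystander: digital multimeter lying on its back, 135x68x37 mm, origin under its centre.
- cutters: Bystander: red-handled side cutters lying flat, 52x118x11 mm, origin under their centre.

How it is judged:
On the way, in this order (a step that is already met when the one before it is completed fails the run):
1. the hub with two opposite keyways is fully home on the keyed shaft (z of hub_q in the frame of seat below 0.003 m and horizontal distance between hub_q and seat below 0.004 m and angle between hub_q's own z axis and vertical below 0.06 rad), for 0.2 s.
2. the pointer stands on the zero mark with the hub home (value of joint pointer between -0.07 and 0.07 rad and z of hub_q in the frame of seat below 0.003 m and horizontal distance between hub_q and seat below 0.004 m), for 0.2 s.
At the end, for the whole second after the job is handed in: The hub with two opposite keyways sits fully home over the keys (underside within 3 mm of the disc, centred within 4 mm, upright), released and at rest, with the pointer within 0.07 rad (4 degrees) of zero; the other two hubs stand within 30 mm of where they were (all of step 2 and angle between hub_q's own z axis and vertical below 0.06 rad and linear speed of hub_q below 0.01 m/s and distance of each of hub_p, hub_r from where it was at the start of the episode below 0.03 m); the robot touches nothing.
It fails at once if another hub was moved more than 30 mm from its place (distance of any of hub_p, hub_r from where it was at the start of the episode above 0.03 m).
It fails at once if a bystander was moved more than 40 mm (distance of any of cable_gland, hex_nipple, meter, cutters from where it was at the start of the episode above 0.04 m).
It fails at once if the hub was forced against the stand with more than 80 N before it was home (contact force between hub_q and test_stand above 80 N and z of hub_q in the frame of seat above 0.006 m).
It also fails if it takes over 72 s, if anything falls off the work surface, if the arm or the gripper's body presses on something with over 40 N, if the wrist force passes 120 N, or if a joint passes its speed limit or range.

## Working session

There is one attempt and no reset: what is moved stays moved. The work goes in short steps, Python scripts to look and compute and a tool call to move; the robot and the scene stay as the last step left them, time stands still between calls to the robot, and variables do not carry over. Pictures are saved under pics/ and viewed, at most 11 in all, crops included, and the job is handed in when it is done.

```bash
mkdir -p pics; ls; cat > h.py <<'E'
import cv2,numpy as np
from cell import robot, order, read_camera
def snap(n,f):
    c=read_camera(n); cv2.imwrite('pics/'+f,cv2.cvtColor(c['image'],cv2.COLOR_RGB2BGR)); np.savez('pics/'+f+'.npz',**c); return c
def ray(c,u,v,z):
    P=np.array(c['pose']); d=P[:3,:3]@np.array([(u-c['cx'])/c['fx'],(v-c['cy'])/c['fy'],1.]); o=P[:3,3]
    return o+d*(z-o[2])/d[2]
def proj(c,p):
    P=np.array(c['pose']); q=P[:3,:3].T@(np.array(p)-P[:3,3]); return c['fx']*q[0]/q[2]+c['cx'],c['fy']*q[1]/q[2]+c['cy']
E
python3 - <<'E'
from h import *
for n in ('top','scene'):
    c=snap(n,n+'0.png'); print(n,c['fx'],np.round(c['pose'],3).tolist())
a=cv2.imread('pics/top0.png'); 
cv2.imwrite('pics/top0b.png',cv2.resize(a,(768,576),interpolation=2))
print(robot.observe())
E
```

```text
cell.py
pics
top 490.51232529758676 [[0.008, -0.988, 0.151, 0.318], [-1.0, -0.008, -0.004, 0.022], [0.006, -0.151, -0.988, 1.519], [0.0, 0.0, 0.0, 1.0]]
scene 494.8721501895748 [[0.676, -0.516, 0.527, -0.34], [-0.737, -0.457, 0.498, -0.818], [-0.016, -0.724, -0.689, 1.204], [0.0, 0.0, 0.0, 1.0]]
{'time': 0.1, 'qpos': array([-1.32903081e+00,  3.42655007e-01,  1.52487747e+00, -4.35143616e-06,
        1.27539765e+00, -1.45998126e-01]), 'qvel': array([ 3.77351838e-04, -8.62923944e-04, -3.03360692e-03, -6.63802772e-04,
       -1.15748009e-03,  1.96649343e-05]), 'joint_efforts': array([ 8.47632346e-04, -4.32005775e+01, -2.44694334e+01,  7.18354108e-02,
        5.26257267e-02, -5.48382468e-05]), 'tool_pos': array([ 0.19850766, -0.48590921,  0.40412865]), 'tool_rot': array([-3.14026881e+00, -1.90458221e-04,  3.87764787e-01]), 'contact_force': array([-0.54051271,  0.24922027,  0.63511739]), 'torque': array([0.01975935, 0.04625204, 0.00083647]), 'grip_force': 0.0, 'opening': 0.09172013712892954}
```

View pics/top0b.png

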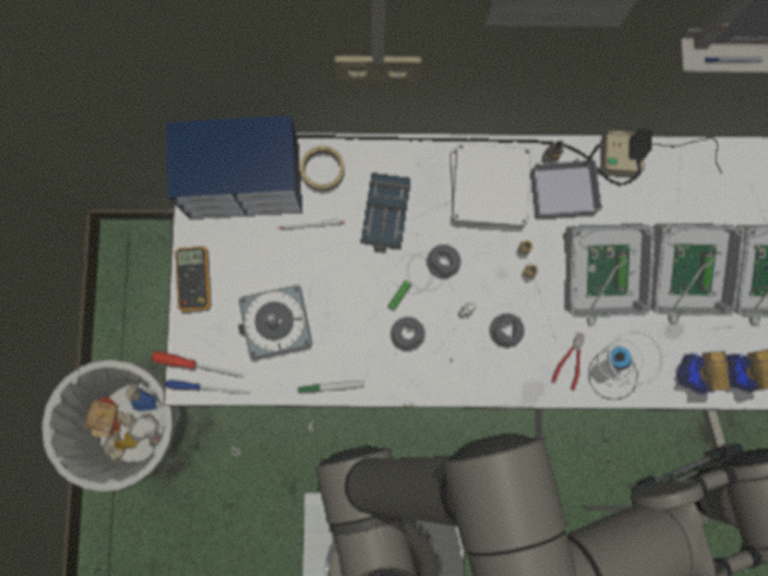

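View pics/scene0.png

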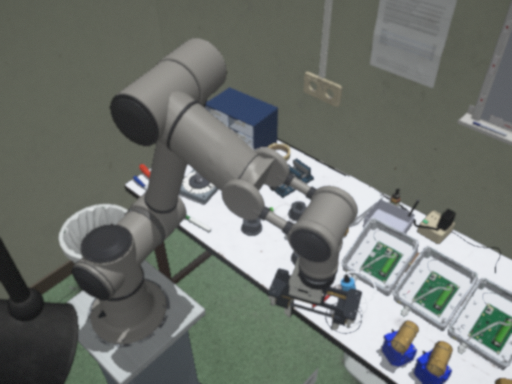

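The top view (768 px wide) shows the stand at about (275,321) and the hubs at (443,261), (407,333) and (507,330). The nipples are near (527,260), the gland at (467,310), the cutters at (570,362) and the meter at (193,279). I'll zoom in next.

```bash
python3 - <<'E'
from h import *
c=dict(np.load('pics/top0.png.npz'))
# average several frames to denoise
ims=[read_camera('top')['image'].astype(float) for _ in range(6)]
m=np.mean(ims,0).astype(np.uint8)[:,:,::-1]; cv2.imwrite('pics/topm.png',m)
def crop(u,v,r=26): return cv2.resize(m[v-r:v+r,u-r:u+r],(390,290*390//290),interpolation=2)[:,:]
t=[crop(u,v)[50:340] if 0 else cv2.resize(crop(u,v),(295,295)) for u,v in ((295,174),(271,222),(338,220),(183,214))]
out=np.vstack([np.hstack(t[:2]),np.hstack(t[2:])]); cv2.imwrite('pics/crops.png',cv2.convertScaleAbs(out,alpha=1.4))
for n,u,v,z in (('A',443,261,.036),('B',407,333,.036),('C',507,330,.036),('st',275,321,.036)): print(n,ray(c,u/1.5,v/1.5,z))
E
```

```text
A [ 0.61541738 -0.11971175  0.036     ]
B [ 0.4664149  -0.04596185  0.036     ]
C [ 0.47415046 -0.2485572   0.036     ]
st [0.4886498  0.22153259 0.036     ]
```

View pics/crops.png

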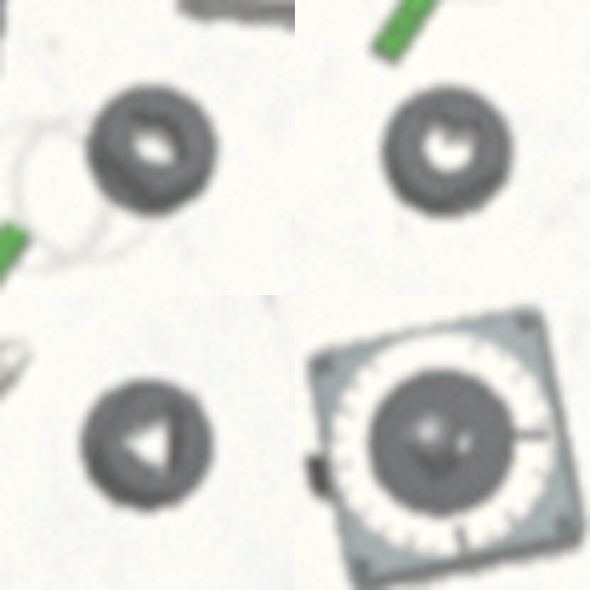

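```bash
cat >> h.py <<'E'
from scipy.spatial.transform import Rotation as R
def delta(p,yaw=None):
    o=robot.observe(); T=R.from_euler('xyz',o['tool_rot']); print('t',round(o['time'],2),'tool d',np.round(T.inv().apply(np.array(p)-o['tool_pos']),4),'yaw',round(o['tool_rot'][2],4),'q6',round(o['qpos'][5],3))
    if yaw is not None: print('rotvec',np.round((T.inv()*R.from_euler('xyz',[np.pi,0,yaw])).as_rotvec(),4))
E
python3 - <<'E'
from h import *
c=read_camera('wrist');o=robot.observe();T=R.from_euler('xyz',o['tool_rot']);P=np.array(c['pose'])
print(T.inv().apply(P[:3,3]-o['tool_pos']),np.round(T.inv().as_matrix()@P[:3,:3],3),c['fx'])
delta([.56,-.12,.38])
E
```

```text
[ 0.07990584 -0.00058873  0.01993529] [[-0.    -0.955 -0.296]
 [ 1.    -0.    -0.001]
 [ 0.001 -0.296  0.955]] 293.6969512726397
t 0.45 tool d [ 0.473  -0.2021  0.0247] yaw 0.3878 q6 -0.146
```

Request:
drive_effector([
  {"pos":[0.037,-0.013,0.003]},
  {"pos":[0.037,-0.013,0.003]},
  {"pos":[0.037,-0.013,0.003]},
  {"pos":[0.037,-0.013,0.003]},
  {"pos":[0.037,-0.013,0.003]},
  {"pos":[0.037,-0.013,0.003]},
  {"pos":[0.037,-0.013,0.003]},
])

```text
time: 1.03
tool_pos: [0.405, -0.3023, 0.3838]
tool_rot: [3.141, -0.0, 0.388]
contact_force: [0.1, -0.7, 0.0]
opening: 0.0921
grip_force: 0.0
```

Request:
drive_effector([
  {"pos":[0.037,-0.013,0.003]},
  {"pos":[0.037,-0.013,0.003]},
  {"pos":[0.037,-0.013,0.003]},
  {"pos":[0.037,-0.013,0.003]},
  {"pos":[0.037,-0.013,0.003]},
  {"pos":[0.037,-0.013,0.003]},
  {"pos":[0.037,-0.013,0.003]},
  {},
])

```text
time: 1.7
tool_pos: [0.6127, -0.1167, 0.3614]
tool_rot: [-3.14, -0.002, 0.393]
contact_force: [-1.8, 0.3, 0.1]
opening: 0.0922
grip_force: 0.0
```

```bash
python3 - <<'E'
from h import *
c=snap('wrist','w1.png'); delta([.615,-.12,.36])
print(proj(c,[.615,-.12,.036]))
E
```

```text
t 1.75 tool d [0.0032 0.0026 0.0016] yaw 0.3924 q6 0.863
(np.float64(262.8994539829992), np.float64(181.43667873718482))
```

View pics/w1.png

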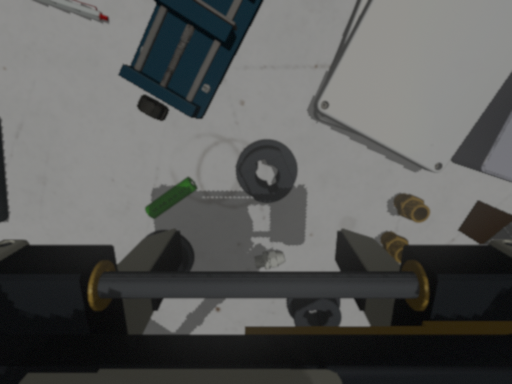

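Hub A at (267,171) shows opposite keyways running upper-left to lower-right, so it is hub_q. I'll put the camera directly over it, lower, to measure the angle.

Request:
drive_effector([
  {"pos":[-0.025,0.001,0.025]},
  {"pos":[-0.025,0.001,0.025]},
  {"pos":[-0.025,0,0.025]},
  {},
  {},
])

```text
time: 2.17
tool_pos: [0.539, -0.1529, 0.2868]
tool_rot: [-3.139, 0.003, 0.385]
contact_force: [1.9, 0.3, 0.0]
opening: 0.0916
grip_force: 0.0
```

```bash
python3 - <<'E'
from h import *
c=read_camera('wrist')
ims=[read_camera('wrist')['image'].astype(float) for _ in range(4)]
m=np.mean(ims,0).astype(np.uint8)[:,:,::-1]; np.savez('pics/w2.npz',**c); cv2.imwrite('pics/w2.png',m)
u,v=map(int,proj(c,[.617,-.119,.036])); print(u,v)
r=55; v0=max(v-r,0); cr=m[v0:v+r,u-r:u+r]; print(u-r,v0); cv2.imwrite('pics/w2c.png',cv2.resize(cr,None,fx=5,fy=5,interpolation=2))
E
```

```text
257 95
202 40
```

View pics/w2c.png

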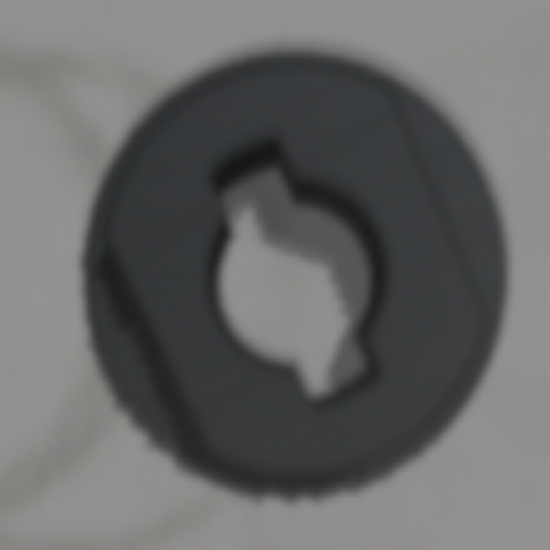

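The crop of hub_q shows the keyway outer ends at (245,164) and (349,389), with flat edges (395,105)-(485,290) and (108,250)-(200,445). I'll cast these as rays.

```bash
python3 - <<'E'
from h import *
c=dict(np.load('pics/w2.npz'))
P=lambda x,y:ray(c,202+(x+.5)/5-.5,40+(y+.5)/5-.5,.036)
a,b=P(245,164),P(349,389); print('centre',(a+b)/2,'len',np.linalg.norm(a-b)); 
ang=lambda a,b:np.degrees(np.arctan2(*(a-b)[[1,0]]))
print(ang(a,b))
for s in ((395,105,485,290),(108,250,200,445)):
    p,q=P(*s[:2]),P(*s[2:]); print(ang(p,q),(p+q)/2)
print('side',ang(P(213,183),P(320,403)),ang(P(277,145),P(378,375)))
m=cv2.imread('pics/w2.png'); g=cv2.GaussianBlur(m[40:150,202:312],(3,3),0).max(2)
k=(g<95).astype(np.uint8); cs,_=cv2.findContours(k,0,2); cs=max(cs,key=cv2.contourArea); (x,y),r=cv2.minEnclosingCircle(cs)
print(x,y,r,ray(c,202+x,40+y,.006)); delta([.617,-.119,.2])
E
```

```text
centre [ 0.61834531 -0.12182816  0.036     ] len 0.03534100337288276
48.20218100684883
51.00712910271638 [ 0.6364558  -0.13701569  0.036     ]
47.00795839295535 [ 0.60090407 -0.10559722  0.036     ]
side 49.0134039550574 47.42410866788995
57.85523223876953 54.401458740234375 44.69862365722656 [ 0.61936568 -0.12040594  0.006     ]
t 2.42 tool d [ 0.0822 -0.0022  0.0892] yaw 0.3882 q6 0.773
```

Request:
drive_effector([
  {"pos":[0.0015,-0.0365,-0.006]},
  {"pos":[0.0015,-0.0365,-0.006]},
  {"pos":[0.0015,-0.0365,-0.006]},
  {"pos":[0.0015,-0.0365,-0.006]},
  {"pos":[0.0015,-0.0365,-0.006]},
], quiet=true)

```text
ok
```

Request:
drive_effector([
  {"pos":[0.0015,-0.0365,-0.006]},
  {"pos":[0.0015,-0.0365,-0.006]},
  {"pos":[0.0015,-0.0365,-0.006]},
  {"pos":[0.0015,-0.0365,-0.006]},
  {"pos":[0.0015,-0.0365,-0.006]},
  {},
  {},
  {},
])

```text
time: 3.5
tool_pos: [0.4167, 0.1919, 0.3481]
tool_rot: [3.141, -0.001, 0.389]
contact_force: [0.8, -0.8, -1.0]
opening: 0.0919
grip_force: 0.0
```

```bash
python3 - <<'E'
from h import *
c=read_camera('wrist')
ims=[read_camera('wrist')['image'].astype(float) for _ in range(4)]
m=np.mean(ims,0).astype(np.uint8)[:,:,::-1]; np.savez('pics/w3.npz',**c); cv2.imwrite('pics/w3.png',m)
u,v=map(int,proj(c,[.4886,.2215,.04])); print(u,v)
r=75; v0=max(v-r,0); cr=m[v0:v+r,u-r:u+r]; print(u-r,v0); cv2.imwrite('pics/w3c.png',cv2.convertScaleAbs(cv2.resize(cr,None,fx=4,fy=4,interpolation=2),alpha=1.4))
E
```

```text
258 106
183 31
```

View pics/w3c.png

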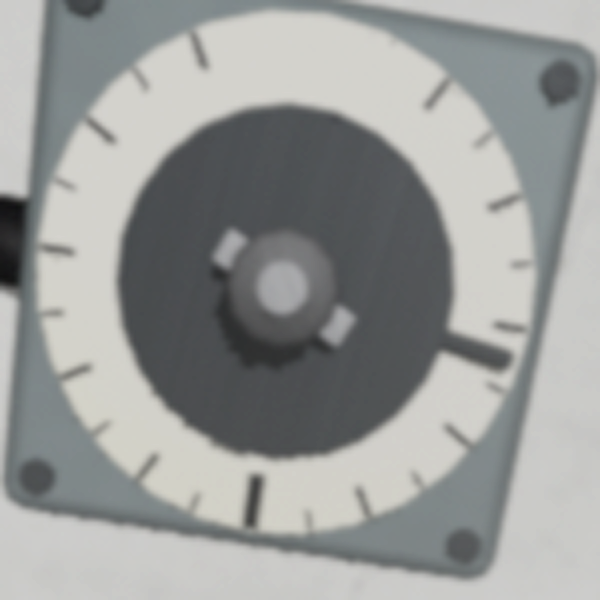

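The crop shows bright keys at about (231,249) and (336,327), and the shaft top at (282,288). The zero mark is at (254,500) and the pointer tip at (508,361). I'll measure these with masks.

```bash
python3 - <<'E'
from h import *
c=dict(np.load('pics/w3.npz')); m=cv2.imread('pics/w3.png')[31:181,183:333]
big=cv2.resize(m,None,fx=4,fy=4,interpolation=cv2.INTER_CUBIC); g=big.max(2).astype(int)*1.4
P=lambda x,y,z:ray(c,183+(x+.5)/4-.5,31+(y+.5)/4-.5,z)
def cen(x0,x1,y0,y1,f):
    ys,xs=np.nonzero(f(g[y0:y1,x0:x1])); return xs.mean()+x0,ys.mean()+y0,len(xs)
nose=cen(240,330,240,330,lambda a:a>165); print('nose',nose)
k1=cen(200,245,220,275,lambda a:a>150);k2=cen(324,365,300,355,lambda a:a>150);print(k1,k2)
# disc ellipse (dark within white)
k=((g<130)).astype(np.uint8); k[:, :]=cv2.morphologyEx(k,cv2.MORPH_OPEN,np.ones((41,41),np.uint8))
k[:60]=0
cs,_=cv2.findContours(k,0,1); 
for q in cs:
    if cv2.contourArea(q)>50000: e=cv2.fitEllipse(cv2.convexHull(q)); print('disc',e,P(*e[0],.039))
zm=cen(235,275,470,535,lambda a:a<130); pt=cen(465,515,335,375,lambda a:a<130); print(zm,pt)
n=P(*nose[:2],.085); a=P(*k1[:2],.053); b=P(*k2[:2],.053)
print('nose',n,'keymid',(a+b)/2,'len',np.linalg.norm(a-b),'keyang',np.degrees(np.arctan2(*(a-b)[[1,0]])))
C=(a+b)/2
ang=lambda p:np.degrees(np.arctan2(*(p-C)[[1,0]]))
print('zero',ang(P(*zm[:2],.031)),'ptr',ang(P(*pt[:2],.037)))
delta([.6187,-.1213,.3],.846)
E
```

```text
nose (np.float64(283.28016194331985), np.float64(286.08906882591094), 1235)
(np.float64(229.18952618453866), np.float64(247.2418952618454), 401) (np.float64(338.59628770301623), np.float64(324.8399071925754), 431)
disc ((284.9085693359375, 281.6186828613281), (334.6961669921875, 352.2908630371094), 179.026123046875) [0.49151423 0.22748454 0.039     ]
(np.float64(252.06696428571428), np.float64(503.73214285714283), 672) (np.float64(486.16684378320934), np.float64(354.8586609989373), 941)
nose [0.49043919 0.22671449 0.085     ] keymid [0.49047432 0.2269785  0.053     ] len 0.029465268449152867 keyang 78.12088121923466
zero -167.18512460424296 ptr -85.65384301157077
t 3.75 tool d [0.0695 0.365  0.0476] yaw 0.3858 q6 1.447
rotvec [ 1.000e-04  3.000e-04 -4.602e-01]
```

Request:
drive_effector([
  {"pos":[0.007,0.0365,0.003]},
  {"pos":[0.007,0.0365,0.003]},
  {"pos":[0.007,0.0365,0.003]},
  {"pos":[0.007,0.0365,0.003]},
  {"pos":[0.007,0.0365,0.003]},
], quiet=true)

```text
ok
```

Request:
drive_effector([
  {"pos":[0.007,0.0365,0.005]},
  {"pos":[0.007,0.0365,0.005]},
  {"pos":[0.007,0.0365,0.005]},
  {"pos":[0.007,0.0365,0.005]},
  {"pos":[0.007,0.0365,0.005]},
], jaw=0.092, quiet=true)

```text
ok
```

Request:
drive_effector([
  {"pos":[0,0,0.01],"turn_vec":[0,0,-0.115]},
  {"pos":[0,0,0.01],"turn_vec":[0,0,-0.115]},
  {"pos":[0,0,0.01],"turn_vec":[0,0,-0.115]},
  {"pos":[0,0,0.01],"turn_vec":[0,0,-0.115]},
  {},
  {},
])

```text
time: 5.08
tool_pos: [0.6191, -0.1205, 0.2671]
tool_rot: [-3.14, 0.001, 0.843]
contact_force: [0.6, -0.2, 1.2]
opening: 0.0922
grip_force: 0.0
```

```bash
python3 - <<'E'
from h import *
delta([.6187,-.1213,.190],.846)
E
```

```text
t 5.08 tool d [-0.0008  0.0003  0.0771] yaw 0.8431 q6 0.414
rotvec [-0.0013  0.0007 -0.0029]
```

Request:
drive_effector([
  {"pos":[-0.001,0,0.02]},
  {"pos":[0,0,0.02]},
  {"pos":[0,0,0.02]},
  {"pos":[0,0,0.0167],"turn_vec":[0,0,-0.003]},
  {},
  {},
])

```text
time: 5.58
tool_pos: [0.6187, -0.1207, 0.1912]
tool_rot: [-3.141, 0.0, 0.848]
contact_force: [-0.2, -0.1, 0.0]
opening: 0.0918
grip_force: 0.0
```

Request:
drive_effector([
  {},
  {},
  {},
  {},
  {},
  {},
  {},
  {},
], jaw=0.03, force=35)

```text
time: 6.25
tool_pos: [0.619, -0.1207, 0.1914]
tool_rot: [3.14, -0.0, 0.851]
contact_force: [1.0, -0.9, 1.0]
opening: 0.0475
grip_force: 35.0
```

Request:
drive_effector([
  {"pos":[0,0,-0.02]},
  {"pos":[0,0,-0.03]},
  {"pos":[0,0,-0.03]},
  {"pos":[0,0,-0.03]},
  {},
  {},
])

```text
time: 6.75
tool_pos: [0.6186, -0.1204, 0.3021]
tool_rot: [3.139, -0.001, 0.851]
contact_force: [-1.1, 0.1, -3.7]
opening: 0.0479
grip_force: 35.0
```

```bash
python3 - <<'E'
from h import *
delta([.4905,.2269,.3],1.363)
snap('wrist','w4.png')
E
```

```text
t 6.75 tool d [ 0.1766 -0.3253  0.0016] yaw 0.8508 q6 0.406
rotvec [ 2.300e-03 -3.000e-04 -5.122e-01]
```

View pics/w4.png

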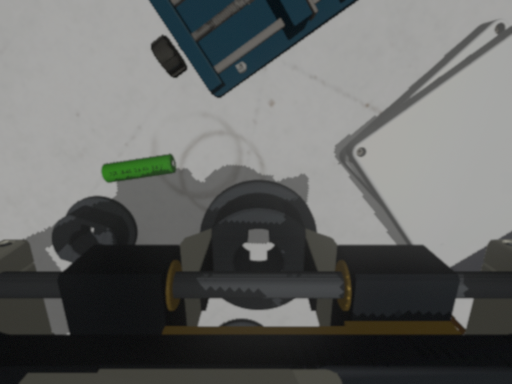

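The hub is held with a keyway towards tool +x. Now to the stand.

Request:
drive_effector([
  {"pos":[0.0176,-0.0325,0]},
  {"pos":[0.0176,-0.0325,0]},
  {"pos":[0.0176,-0.0325,0]},
  {"pos":[0.0176,-0.0325,0]},
  {"pos":[0.0176,-0.0325,0]},
], quiet=true)

```text
ok
```

Request:
drive_effector([
  {"pos":[0.0176,-0.0325,0]},
  {"pos":[0.0176,-0.0325,0]},
  {"pos":[0.0176,-0.0325,0]},
  {"pos":[0.0176,-0.0325,0]},
  {"pos":[0.0176,-0.0325,0]},
], quiet=true)

```text
ok
```

Request:
drive_effector([
  {"turn_vec":[0,0,-0.1025]},
  {"turn_vec":[0,0,-0.1025]},
  {"turn_vec":[0,0,-0.1025]},
  {"turn_vec":[0,0,-0.1025]},
  {"turn_vec":[0,0,-0.1025]},
  {},
  {},
])

```text
time: 8.22
tool_pos: [0.4898, 0.226, 0.2992]
tool_rot: [-3.138, 0.002, 1.36]
contact_force: [-0.2, -0.3, -3.2]
opening: 0.0478
grip_force: 35.0
```

```bash
python3 - <<'E'
from h import *
delta([.4905,.2269,.3],1.363)
E
```

```text
t 8.22 tool d [ 0.001   0.0005 -0.0008] yaw 1.3602 q6 0.501
rotvec [-0.0033  0.0019 -0.0028]
```

Request:
drive_effector([
  {"pos":[0.0013,0.0004,0]},
  {"pos":[0,0,0.01]},
  {"pos":[0,0,0.008]},
  {"pos":[0,0,0.006]},
  {},
  {},
])

```text
time: 8.72
tool_pos: [0.4908, 0.2273, 0.2762]
tool_rot: [-3.14, 0.001, 1.363]
contact_force: [0.5, 0.8, -2.9]
opening: 0.0478
grip_force: 35.0
```

Request:
drive_effector([
  {"pos":[0,0,0.004]},
  {"pos":[0,0,0.004]},
  {},
  {},
])

```text
time: 9.05
tool_pos: [0.491, 0.2273, 0.2688]
tool_rot: [-3.141, 0.0, 1.363]
contact_force: [-0.8, -0.0, -3.9]
opening: 0.0479
grip_force: 35.0
```

```bash
python3 -c "
from h import *
delta([.4905,.2269,.25],1.363)"
```

```text
t 9.05 tool d [-0.0005 -0.0004  0.0188] yaw 1.3633 q6 0.5
rotvec [-0.0002  0.0003  0.0003]
```

Request:
drive_effector([
  {"pos":[0,0,0.003]},
  {"pos":[0,0,0.003]},
  {},
])

```text
time: 9.3
tool_pos: [0.4909, 0.2264, 0.2626]
tool_rot: [3.141, 0.003, 1.364]
contact_force: [1.0, -7.5, -7.2]
opening: 0.048
grip_force: 35.0
```

Request:
drive_effector([
  {"pos":[0,0,0.003]},
  {"pos":[0,0,0.003]},
  {},
])

```text
time: 9.55
tool_pos: [0.491, 0.226, 0.2567]
tool_rot: [-3.141, 0.003, 1.364]
contact_force: [0.7, -9.3, -2.2]
opening: 0.0476
grip_force: 35.0
```

Request:
drive_effector([
  {"pos":[0,0,0.003]},
  {"pos":[0,0,0.003]},
  {},
])

```text
time: 9.8
tool_pos: [0.4909, 0.2259, 0.2507]
tool_rot: [-3.141, 0.004, 1.364]
contact_force: [0.8, -9.9, -1.5]
opening: 0.0476
grip_force: 35.0
```

```bash
python3 -c "
from h import *
delta([.4905,.2269,.23],1.363);print(robot.observe()['torque'])"
```

```text
t 9.8 tool d [ 0.001  -0.0006  0.0207] yaw 1.3637 q6 0.5
rotvec [-0.0003  0.0035  0.0007]
[-1.82350906 -0.06500194 -0.03301885]
```

Request:
drive_effector([
  {"pos":[-0.0013,0.0003,0]},
  {"pos":[0,0,0.003]},
  {},
])

```text
time: 10.05
tool_pos: [0.4909, 0.2254, 0.2476]
tool_rot: [-3.141, 0.002, 1.363]
contact_force: [-0.5, -6.1, -1.9]
opening: 0.0477
grip_force: 35.0
```

Request:
drive_effector([
  {"pos":[0,0,0.002]},
  {"pos":[0,0,0.002]},
  {},
])

```text
time: 10.3
tool_pos: [0.4909, 0.2254, 0.2436]
tool_rot: [-3.141, 0.002, 1.364]
contact_force: [-0.9, -6.0, -2.1]
opening: 0.0475
grip_force: 35.0
```

Request:
drive_effector([
  {"pos":[0,0,0.002]},
  {},
])

```text
time: 10.47
tool_pos: [0.4909, 0.2254, 0.2417]
tool_rot: [-3.141, 0.002, 1.364]
contact_force: [-1.2, -6.6, -1.6]
opening: 0.048
grip_force: 35.0
```

```bash
python3 -c "
from h import *
delta([.4905,.2269,.23],1.363);print(robot.observe()['torque'])"
```

```text
t 10.47 tool d [ 0.0014 -0.0007  0.0117] yaw 1.3635 q6 0.497
rotvec [-0.0004  0.0018  0.0005]
[-1.11096617  0.01098571  0.04497191]
```

Request:
drive_effector([
  {"pos":[-0.001,0.0002,0]},
  {"pos":[0,0,0.0025]},
  {},
])

```text
time: 10.72
tool_pos: [0.4909, 0.225, 0.2389]
tool_rot: [-3.141, 0.0, 1.363]
contact_force: [-0.6, -2.6, -3.7]
opening: 0.0479
grip_force: 35.0
```

Request:
drive_effector([
  {"pos":[0,0,0.0025]},
  {"pos":[0,0,0.0025]},
  {},
])

```text
time: 10.97
tool_pos: [0.4909, 0.225, 0.2339]
tool_rot: [-3.141, 0.0, 1.363]
contact_force: [-1.4, -2.4, -4.8]
opening: 0.0473
grip_force: 35.0
```

Request:
drive_effector([
  {"pos":[0,0,0.0015]},
  {"pos":[0,0,0.0015]},
  {},
])

```text
time: 11.22
tool_pos: [0.4909, 0.2249, 0.2311]
tool_rot: [-3.141, 0.0, 1.363]
contact_force: [-1.9, -3.2, -4.2]
opening: 0.0477
grip_force: 35.0
```

```bash
python3 -c "
from h import *
delta([.4905,.2269,.23],1.363);print(robot.observe()['torque'])"
```

```text
t 11.22 tool d [ 0.0018 -0.0008  0.0011] yaw 1.3633 q6 0.495
rotvec [-0.0005  0.0004  0.0003]
[-0.48497374  0.15234121  0.0176636 ]
```

Request:
drive_effector([
  {"pos":[-0.0004,0,0.001]},
  {},
])

```text
time: 11.38
tool_pos: [0.4909, 0.2247, 0.2304]
tool_rot: [-3.142, -0.0, 1.363]
contact_force: [-1.1, -2.4, -4.0]
opening: 0.048
grip_force: 35.0
```

Request:
drive_effector([
  {"pos":[0,0,0.001]},
  {},
])

```text
time: 11.55
tool_pos: [0.4908, 0.2247, 0.2303]
tool_rot: [3.141, -0.0, 1.363]
contact_force: [-4.8, -3.2, 5.0]
opening: 0.0476
grip_force: 35.0
```

Request:
drive_effector([
  {"pos":[0,0,0.001]},
  {},
  {},
])

```text
time: 11.8
tool_pos: [0.4908, 0.2247, 0.2303]
tool_rot: [3.141, -0.001, 1.363]
contact_force: [-7.6, -3.6, 13.4]
opening: 0.0475
grip_force: 35.0
```

The hub is home. I'll unload it slightly and turn, watching the side force.

Request:
drive_effector([
  {"pos":[0,0,-0.0015]},
  {"turn_vec":[0,0,0.08]},
  {"turn_vec":[0,0,0.08]},
  {"turn_vec":[0,0,0.08]},
  {},
])

```text
time: 12.22
tool_pos: [0.4908, 0.2247, 0.2303]
tool_rot: [-3.142, -0.0, 1.121]
contact_force: [-4.2, -2.5, 2.9]
opening: 0.0477
grip_force: 35.0
```

Request:
drive_effector([
  {"turn_vec":[0,0,0.08]},
  {"turn_vec":[0,0,0.08]},
  {"turn_vec":[0,0,0.08]},
  {},
])

```text
time: 12.55
tool_pos: [0.4907, 0.2247, 0.2303]
tool_rot: [-3.141, 0.0, 0.882]
contact_force: [-4.9, -0.2, 3.7]
opening: 0.0475
grip_force: 35.0
```

```bash
python3 -c "
from h import *
delta([.4905,.2269,.23],1.363);print(robot.observe()['torque'])"
```

```text
t 12.55 tool d [ 0.0015 -0.0016  0.0003] yaw 0.8818 q6 0.976
rotvec [-3.000e-04 -0.000e+00 -4.812e-01]
[-0.31154515  0.62550547 -0.03840218]
```

Request:
drive_effector([
  {"turn_vec":[0,0,0.1]},
  {"turn_vec":[0,0,0.1]},
  {"turn_vec":[0,0,0.1]},
  {"turn_vec":[0,0,0.1]},
  {},
])

```text
time: 12.97
tool_pos: [0.4906, 0.2249, 0.2303]
tool_rot: [-3.141, 0.0, 0.481]
contact_force: [-6.4, 0.1, 3.9]
opening: 0.0477
grip_force: 35.0
```

Request:
drive_effector([
  {"turn_vec":[0,0,0.1]},
  {"turn_vec":[0,0,0.1]},
  {"turn_vec":[0,0,0.1]},
  {"turn_vec":[0,0,0.1]},
  {"turn_vec":[0,0,0.06]},
  {},
  {},
])

```text
time: 13.55
tool_pos: [0.4906, 0.225, 0.2303]
tool_rot: [-3.141, 0.0, 0.026]
contact_force: [-5.5, -0.3, 4.5]
opening: 0.0474
grip_force: 35.0
```

```bash
python3 - <<'E'
from h import *
ims=[]
for _ in range(5): c=read_camera('top'); ims.append(c['image'].astype(float))
m=np.mean(ims,0).astype(np.uint8)[:,:,::-1]; cv2.imwrite('pics/t5.png',m); np.savez('pics/t5.npz',**c)
s=snap('scene','s5.png'); w=snap('wrist','w5.png')['image'][:,:,::-1]
u,v=map(int,proj(c,[.4905,.225,.036])); a,b=map(int,proj(s,[.4905,.225,.036])); print(u,v,a,b)
A=cv2.resize(m[v-33:v+33,u-33:u+33],(390,390),interpolation=2)
print(robot.observe()['torque'])
cv2.imwrite('pics/v5.png',np.hstack([A,cv2.resize(w[:, 90:422],(400,390))[:, :400]]))
E
```

```text
182 213 198 180
[-0.11973572  0.78133834 -0.12360757]
```

View pics/v5.png

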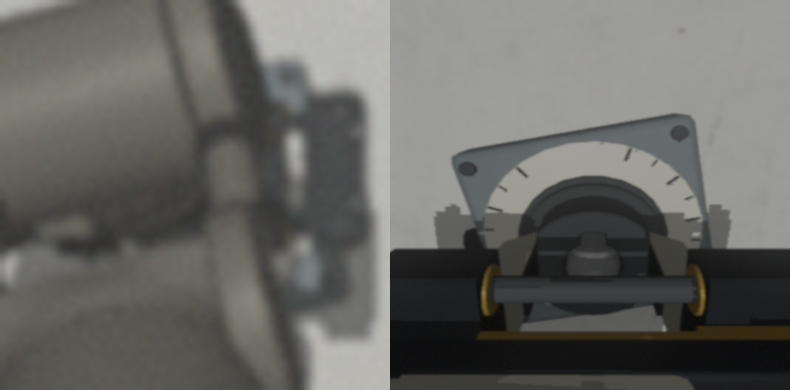

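The gripper hides the pointer. The torque of -0.12 N m shows the shaft is being driven along. I'll turn a bit more to take up the play, then release, lift and look.

Request:
drive_effector([
  {"turn_vec":[0,0,0.06]},
  {"turn_vec":[0,0,0.05]},
  {},
  {},
])

```text
time: 14.23
tool_pos: [0.4906, 0.225, 0.2303]
tool_rot: [-3.141, 0.001, -0.084]
contact_force: [-5.9, 0.5, 3.4]
opening: 0.0476
grip_force: 35.0
```

Request:
drive_effector([
  {},
  {},
  {},
  {},
  {},
  {},
], jaw=0.09)

```text
time: 14.73
tool_pos: [0.4911, 0.2246, 0.23]
tool_rot: [-3.141, -0.0, -0.086]
contact_force: [0.8, 0.4, -0.5]
opening: 0.0832
grip_force: 0.0
```

Request:
drive_effector([
  {"pos":[0,0,-0.02]},
  {"pos":[0,0,-0.03]},
  {"pos":[0,0,-0.03]},
  {"pos":[-0.03,0,-0.02]},
  {"pos":[-0.03,0,-0.02]},
  {"pos":[-0.02,0,0]},
  {},
  {},
])

```text
time: 15.4
tool_pos: [0.4106, 0.2317, 0.3506]
tool_rot: [-3.141, -0.001, -0.086]
contact_force: [-0.3, -0.7, 0.1]
opening: 0.0901
grip_force: 0.0
```

```bash
python3 - <<'E'
from h import *
c=read_camera('wrist')
ims=[read_camera('wrist')['image'].astype(float) for _ in range(4)]
m=np.mean(ims,0).astype(np.uint8)[:,:,::-1]; np.savez('pics/w6.npz',**c); cv2.imwrite('pics/w6.png',m)
u,v=map(int,proj(c,[.4906,.226,.04])); print(u,v)
r=75; v0=max(v-r,0); cr=m[v0:v+r,u-r:u+r]; print(u-r,v0); cv2.imwrite('pics/w6c.png',cv2.convertScaleAbs(cv2.resize(cr,None,fx=4,fy=4,interpolation=2),alpha=1.4))
E
```

```text
257 103
182 28
```

View pics/w6c.png

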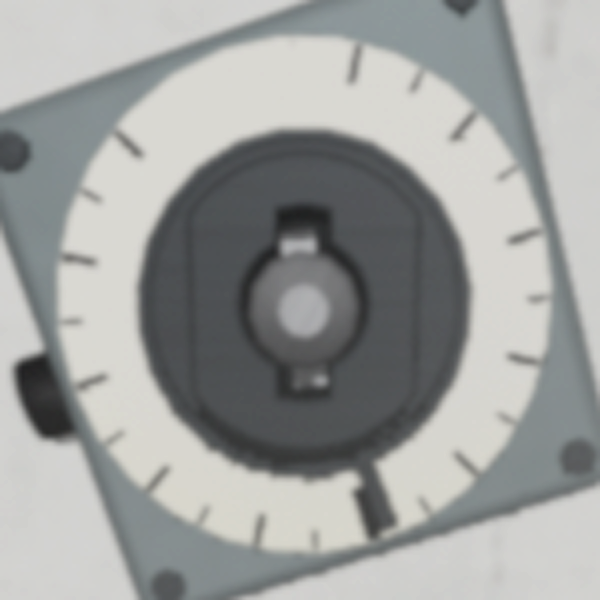

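The hub is home with both keys in the keyways. The pointer at (365,465)-(390,528) is close to the zero mark, which is partly hidden near (372,512). A closer look will give the residual.

```bash
python3 - <<'E'
from h import *
c=dict(np.load('pics/w6.npz')); m=cv2.imread('pics/w6.png')
g=m.max(2).astype(np.float32)*1.4
nz=m[28:178,182:332]
P=lambda x,y,z:ray(c,182+(x+.5)/4-.5,28+(y+.5)/4-.5,z)
n=P(303,309,.085); print('nose',n)
ang=lambda p:np.degrees(np.arctan2(*(p-n)[[1,0]]))
for name,p in dict(t1=(260,530),t2=(468,465),t15a=(315,540),t15b=(425,507),opp=(355,63)).items(): print(name,ang(P(*p,.031)))
# polar profiles about the axis, at given z
cc=dict(c)
import scipy.ndimage as nd
th=np.radians(np.arange(-195,-135,2))
for r,z in ((.044,.036),(.047,.036),(.050,.036),(.053,.036),(.056,.036),(.058,.031)):
    uv=np.array([proj(c,[n[0]+r*np.cos(t),n[1]+r*np.sin(t),z]) for t in th])
    print(r,nd.map_coordinates(g,[uv[:,1],uv[:,0]],order=1).astype(int).tolist())
cv2.imwrite('pics/w6d.png',cv2.resize(cv2.convertScaleAbs(m[28+105:28+142,182+65:182+125],alpha=1.4),None,fx=12,fy=12,interpolation=2))
E
```

```text
nose [0.48955884 0.22605786 0.085     ]
t1 163.38682450866045
t2 -137.27507991025396
t15a 177.96383789089094
t15b -152.37181466582877
opp -17.285214242572152
0.044 [214, 214, 214, 214, 214, 213, 213, 213, 214, 214, 214, 214, 211, 197, 166, 110, 86, 105, 174, 210, 214, 214, 214, 214, 214, 214, 214, 214, 214, 214]
0.047 [214, 214, 214, 214, 214, 214, 214, 214, 214, 214, 214, 213, 200, 127, 69, 75, 85, 107, 182, 212, 214, 214, 214, 214, 214, 214, 214, 214, 214, 214]
0.05 [210, 215, 214, 214, 214, 214, 214, 214, 214, 214, 214, 214, 204, 137, 69, 74, 85, 107, 184, 213, 214, 214, 214, 214, 214, 215, 214, 214, 208, 200]
0.053 [194, 215, 214, 214, 215, 214, 206, 207, 214, 214, 214, 214, 206, 138, 69, 73, 86, 114, 195, 214, 214, 206, 208, 214, 214, 214, 214, 213, 193, 150]
0.056 [203, 214, 214, 214, 214, 212, 183, 188, 214, 214, 214, 214, 210, 146, 70, 78, 92, 116, 199, 214, 213, 180, 195, 214, 214, 214, 214, 214, 194, 148]
0.058 [200, 214, 213, 213, 212, 211, 184, 189, 213, 214, 213, 212, 210, 149, 75, 106, 121, 145, 206, 214, 213, 179, 192, 214, 213, 213, 214, 213, 192, 149]
```

View pics/w6d.png

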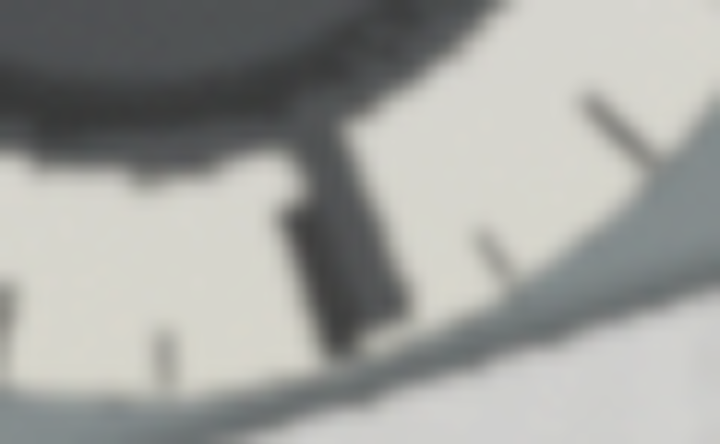

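Measured about the shaft axis, the pointer stands about 4° (+0.07 rad) from zero. I'll regrip at the same pose and turn 0.07 rad further.

Request:
drive_effector([
  {"pos":[0.03,0,0]},
  {"pos":[0.03,0,0.02]},
  {"pos":[0.02,0,0.02]},
  {"pos":[0,0,0.03]},
  {"pos":[0,0,0.025]},
  {},
  {},
])

```text
time: 16.23
tool_pos: [0.4911, 0.2243, 0.2538]
tool_rot: [3.14, 0.003, -0.087]
contact_force: [0.6, -0.0, 0.7]
opening: 0.0905
grip_force: 0.0
```

```bash
python3 -c "
from h import *
delta([.4908,.2248,.2305],-.085)"
```

```text
t 16.23 tool d [-0.0002 -0.0005  0.0233] yaw -0.0873 q6 1.945
rotvec [ 0.0014  0.0034 -0.0023]
```

Request:
drive_effector([
  {"pos":[0,-0.0005,0.012]},
  {"pos":[0,0,0.011]},
  {},
  {},
])

```text
time: 16.57
tool_pos: [0.4914, 0.2252, 0.2334]
tool_rot: [-3.141, -0.002, -0.087]
contact_force: [-0.1, 0.3, 0.7]
opening: 0.09
grip_force: 0.0
```

Request:
drive_effector([
  {},
  {},
  {},
  {},
  {},
  {},
  {},
], jaw=0.03, force=35)

```text
time: 17.15
tool_pos: [0.491, 0.2251, 0.232]
tool_rot: [-3.142, -0.0, -0.087]
contact_force: [-0.1, 2.7, 1.8]
opening: 0.0479
grip_force: 3.8
```

Request:
drive_effector([
  {"turn_vec":[0,0,0.035]},
  {"turn_vec":[0,0,0.035]},
  {},
  {},
  {},
])

```text
time: 17.57
tool_pos: [0.491, 0.2251, 0.232]
tool_rot: [-3.142, 0.0, -0.156]
contact_force: [-0.6, -0.0, 0.8]
opening: 0.0478
grip_force: 35.0
```

```bash
python3 -c "
from h import *
print(robot.observe()['torque'])"
```

```text
[ 0.08073487  0.12556508 -0.04612009]
```

Request:
drive_effector([
  {},
  {},
  {},
  {},
  {},
  {},
], jaw=0.09)

```text
time: 18.07
tool_pos: [0.491, 0.2251, 0.2319]
tool_rot: [3.141, 0.0, -0.157]
contact_force: [-0.3, 0.5, -1.1]
opening: 0.0832
grip_force: 0.0
```

Request:
drive_effector([
  {"pos":[0,0,-0.02]},
  {"pos":[0,0,-0.03]},
  {"pos":[0,0,-0.03]},
  {"pos":[-0.03,0,-0.02]},
  {"pos":[-0.03,0,-0.02]},
  {"pos":[-0.02,0,0]},
  {},
  {},
])

```text
time: 18.73
tool_pos: [0.4114, 0.2378, 0.3525]
tool_rot: [-3.141, -0.001, -0.155]
contact_force: [0.8, 0.6, 0.2]
opening: 0.0899
grip_force: 0.0
```

```bash
python3 - <<'E'
from h import *
import scipy.ndimage as nd
c=read_camera('wrist')
m=np.mean([read_camera('wrist')['image'].astype(float) for _ in range(4)],0).astype(np.uint8)[:,:,::-1]; cv2.imwrite('pics/w7.png',m)
g=m.max(2).astype(np.float32)*1.4
u,v=map(int,proj(c,[.4896,.226,.085])); s=g[v-14:v+14,u-14:u+14]; ys,xs=np.nonzero(s>165); U,V=u-14+xs.mean(),v-14+ys.mean(); n=ray(c,U,V,.085); print(U,V,len(xs),n)
th=np.radians(np.arange(-215,-120,.5))
def prof(r,z):
    uv=np.array([proj(c,[n[0]+r*np.cos(t),n[1]+r*np.sin(t),z]) for t in th]); return nd.map_coordinates(g,[uv[:,1],uv[:,0]],order=1)
for r,z in ((.043,.036),(.044,.036),(.047,.036),(.053,.036),(.056,.031)):
    p=prof(r,z)<175; e=np.flatnonzero(np.diff(p.astype(int))); print(r,z,np.round(np.degrees(th[e])+.25,1).tolist())
cv2.imwrite('pics/w7c.png',cv2.resize(cv2.convertScaleAbs(m[28:178,182:332],alpha=1.4),None,fx=4,fy=4,interpolation=2))
E
```

```text
258.1170212765957 104.59574468085107 94 [0.48974551 0.22598596 0.085     ]
0.043 0.036 [-170.8, -163.2]
0.044 0.036 [-170.8, -163.2]
0.047 0.036 [-170.2, -163.2]
0.053 0.036 [-198.2, -196.3, -169.8, -163.8, -138.8, -136.8]
0.056 0.031 [-198.2, -196.3, -169.8, -163.8, -138.8, -136.8, -123.2, -122.3]
```

View pics/w7c.png

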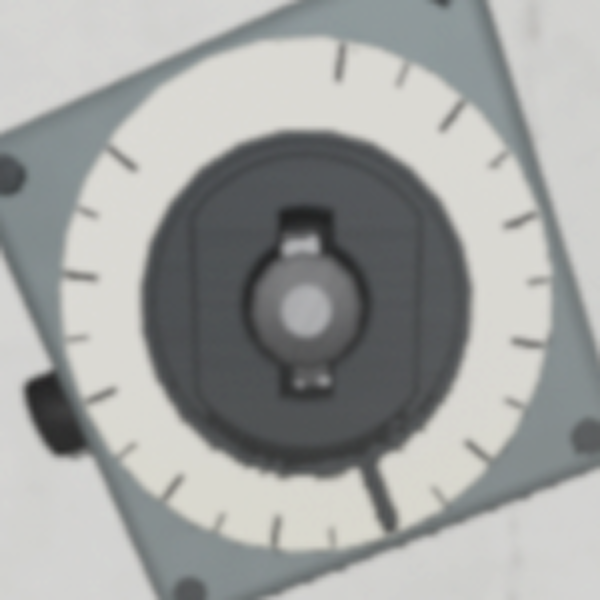

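The pointer now covers the zero mark: its centre is at -166.9°, against -167.5° from the neighbouring ticks. The hub is home and the gripper is clear.

```bash
python3 -c "
from cell import robot, order, read_camera
print(order.hand_in())"
```

```text
the job is handed in; nothing more can be done
None
```

The job is handed in: hub_q sits fully home on the keyed shaft, released, with the pointer within about 1° of the zero mark; the arm went near none of the other objects, though I took no final picture of them.

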